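# Third hand at the capsule-board jig

## Task

Be my third hand: pick up the capsule board by its grip, lay it flat between the two rails of the clamping jig and push its long edge squarely against the sprung fence, until the fence's pointers stand between the two ridges on the rails; never ram the fence to the end of its travel, and leave the jar, bottle and label roll alone. Finish while still holding the board by its grip with that steady push, so that I can do up the thumbscrews.

Things in the scene. Friction and masses are not known exactly. Their poses are not given: they have to be found in the camera images.
- board_grip (a point): Centre of the grip of the capsule board; axes are the board's. Board: loose white slab 80 (its x) x 100 (its y) x 12 mm with rows of dark holes, 0.14 to 0.28 kg, alike after a half turn. Grip: grey block on the middle of its top, 18 (x) x 44 (y) mm, 42 mm high. This point: 33 mm above the board's underside, 21 mm below the grip's top. Starts flat on the worktop, on the other side of the jar from the jig.
- jig: Aluminium clamping jig, fixed, with a slippery coating (friction about 0.15). Origin on the worktop midway between its rails; x points from its open front to the fence, z up. Base plate x -85 to +95, y -75 to +75 mm. Rails along x from -66 to +72 mm, inner faces at y -55 and +55 mm, tops 25 mm above the worktop, flared at the front to x -86; thumbscrews stick out to y -87 and +87 mm. Spring housing beyond x +73.
- jig_floor (a point): Point on top of the base plate, 10 mm above the worktop, above the jig's origin; axes as the jig. The board lies flat here, its 100 mm edge across (5 mm play to each rail). With the grip's centre 25 mm before this point (jig x -25 mm) the board is 15 mm short of the untouched fence; pressed rightly, the grip's centre is near jig x 0, 33 mm above this point.
- fence_face (a point): Middle of the front face of the sprung fence, a steel bar across the jig, 104 mm wide, 14 mm thick, reaching from the base plate to 34 mm above the worktop. The point lies 22 mm above the worktop and moves with the fence; untouched it is at jig x +30 mm. Axes as the jig.
- fence (a joint): How far the fence is pushed back along jig x, in m: 0 untouched, 0.020 end of travel. Springs of 0.8 N per mm, no preload, so it shows the push; it springs back when let go. On each side a thin black pointer on the fence's front moves over the rail; two black ridges across each rail stand at 0.007 (5.6 N) and 0.014 (11.2 N).
- jar_mid (a point): Centre of a small ointment jar with a screw lid, 50 mm across, 46 mm high, standing between the board and the jig: leave alone.
- bottle_mid (a point): Centre of a brown glass bottle with a black cap, 48 mm across, 100 mm high, standing to the left: leave alone.
- roll_mid (a point): Centre of a roll of labels lying flat, 70 mm across, 36 mm high, to the right: leave alone.
Things that resemble listed ones, but are neither listed nor needed, are in the scene too. There is more than one size of the jig; the job needs the larger.

How it is judged:
By the outcome, as a careful person would: the job done as asked, in the order asked, and still so for the second after the job is handed in, while the arm keeps its last pose, push and grip.
It also fails if it takes over 42 s, if anything falls off the work surface, if the arm or the gripper's body presses on something with over 40 N, if the wrist force passes 120 N, or if a joint passes its speed limit or range.

## Robot

A 6-joint arm with a two-finger parallel gripper is mounted at the origin on a cart in front of the work surface, level with it; the furniture and walls round the work are solid. World frame = base frame: x ahead of the robot, y to its left, z up, the work surface at z = 0. Lengths are in m, angles in rad, forces in N, time in s.
With the tool pointing down it reaches from about 0.35 to 0.775 m from the base axis. Payload 7.3 kg.
Tool frame: the origin (TCP) lies at the very end of the fingers, on their centre line; the grasp point (between the pads) lies 19 mm behind it; z points along the fingers, y is the line along which they close (so a half turn about z gives the same grasp; the last joint's range is limited). The gripper opens to 92 mm and grips with 3 to 60 N. Pads are 19 mm wide; open, the fingers measure 130 mm over their backs; the gripper's body (75 mm by 190 mm) begins 47 mm behind the grasp point.
Start: joints at [1.062, 0.342, 1.524, -0, 1.275, -0.146], TCP at [0.186, 0.491, 0.227] pointing down, gripper open.
Joint ranges: [-2.53, 2.53], [-0.77, 2.02], [0.04, 2.7], [-1, 4.14], [0.28, 2.66], [-3.11, 3.11]. Speed limits (rad/s): [2.57, 2.57, 3.14, 3.14, 3.14, 3.14].

## Interface

Orientations are given as [roll, pitch, yaw] about the fixed x, y, z axes, in that order (R = Rz(yaw) Ry(pitch) Rx(roll)).
In Python, from cell import robot gives the robot as it stands. The module is installed in compiled form; this text tells all that it offers.
- The arm moves only by the tool arm_command, never from a script. Its argument "moves" is a list of rows, each a list of 3 entries, a list of its own where there are three numbers: the shift along the tool's x, y, z in m, then the turn, a rotation vector about the tool's x, y, z in rad, then the finger opening in m, from 0 to 0.0918. In form: [[[dx, dy, dz], [ax, ay, az], claw], ...]. A call has exactly 5 rows; each row is the pose to reach, as a shift and turn from the pose commanded when the call began, along the tool's axes at that moment; what a row does not reach only later rows make up. A row lasts 1/10 s, in which the tool goes at most 50 mm and 8.59 degrees, less where a joint would pass 70% of its speed; a pose out of reach is approached as far as the arm can. A call with a gripper value outside its range is refused whole. The fingers move at their own pace and stop on an object; "squeeze" is the grip in N (left out, the last holds). Time passes only in rows, so rows that repeat a pose let the fingers close, or fill a call up. It gives the time, the measured TCP pose, the force, the opening and the grip force at its end, in the units of the state.
- robot.observe(): the state, without advancing time (a new reading comes with each control period).
- robot.read_camera(name): name is "side" or "top" or "wrist"; returns the picture (480x640x3 uint8, red, green, blue); there is no depth.
- robot.camera_model(name): a dict with "fx", "fy", "cx", "cy" (pixels), "k1" (the pictures are not rectified: a ray, as slopes to the right and down, at radius r is drawn at 1 + k1 r^2 times it, then the intrinsics apply), "R" (3x3) and "t" (3): a world point X has camera coordinates R X + t. Camera axes: x right, y down, z forward; pixel columns grow to the right and rows downward; lengths in m; the calibration is good to about 2 mm. A picture is of the moment at which its call begins: read the wrist's pose just before it. camera_model takes no time and is no camera call; for the wrist camera it gives the pose at the moment of the call.
- robot.hand_in(): hands the job in; it is judged then, once.
The state is a dict: "time": time; "qpos": joint angles; "qvel": joint speeds; "joint_efforts": joint torques, N m; "tool_pos": TCP position; "tool_rot": TCP orientation; "contact_force": force on the tool from outside, world axes, zero at the start; "torque": the same for the moment, N m; "opening": finger opening in m; "grip_force": force on a finger pad.
Only numpy, scipy, OpenCV 4.12 (cv2) and the standard library are available. Lean on these libraries where they do the work, as an engineer would, in place of code of your own. Each camera call takes 0.05 s, during which the arm holds its last target. There are 200 camera calls.

## Working session

There is one attempt and no reset: what is moved stays moved. The work goes in short steps, Python scripts to look and compute and a tool call to move; the robot and the scene stay as the last step left them, time stands still between calls to the robot, and variables do not carry over. Pictures are saved under pics/ and viewed, at most 11 in all, crops included, and the job is handed in when it is done.

Besides the shell and the picture viewer there is one more tool, called by a JSON object that holds its "method" and its "body", one argument or row to a line. arm_command: Moves the arm, as the interface text tells. Its arguments: {"type":"object","properties":{"moves":{"type":"array"},"squeeze":{"type":"number"}},"required":["moves"]}

```bash
mkdir -p pics; cat > h.py <<'E'
import numpy as np, cv2
from cell import robot
from scipy.spatial.transform import Rotation as Ro
def shot(n,f=None):
    m=robot.camera_model(n); im=robot.read_camera(n)
    if f: cv2.imwrite('pics/'+f+'.png',im[:,:,::-1])
    return m,im
def ray(m,u,v):
    d=np.array([(u-m['cx'])/m['fx'],(v-m['cy'])/m['fy']]); s=d.copy()
    for _ in range(20): s=d/(1+m['k1']*(s@s))
    R=np.array(m['R']);t=np.array(m['t']); w=R.T@np.array([s[0],s[1],1]); return -R.T@t,w
def onz(m,u,v,z):
    o,w=ray(m,u,v); return o+w*(z-o[2])/w[2]
def tri(a,b):
    A=np.zeros((3,3));y=np.zeros(3)
    for o,w in (a,b):
        w=w/np.linalg.norm(w);P=np.eye(3)-np.outer(w,w);A+=P;y+=P@o
    return np.linalg.solve(A,y)
def proj(m,X):
    c=np.array(m['R'])@X+np.array(m['t']);s=c[:2]/c[2];s=s*(1+m['k1']*(s@s))
    return m['fx']*s[0]+m['cx'],m['fy']*s[1]+m['cy']
E
python3 - <<'E'
from h import *
a=shot('top','top1');b=shot('side','side1')
np.savez('im1.npz',top=a[1],side=b[1])
s=robot.observe();print(s)
for m in (a[0],b[0]): print(m)
E
```

```text
{'time': 0.1, 'qpos': array([ 1.06201881e+00,  3.42610461e-01,  1.52492298e+00, -3.40247147e-05,
        1.27543335e+00, -1.46009817e-01]), 'qvel': array([-3.66123876e-04,  5.59081240e-05, -2.76486984e-03,  5.88148788e-04,
       -2.84854200e-04,  7.46725928e-05]), 'joint_efforts': array([ 2.28843135e-03, -4.32001591e+01, -2.44694424e+01,  7.20617571e-02,
        5.26789168e-02, -4.98799568e-05]), 'tool_pos': array([0.18611169, 0.49050228, 0.22613606]), 'tool_rot': array([-3.14022840e+00, -1.67734056e-04,  2.77883477e+00]), 'contact_force': array([-0.63453382,  0.5202434 ,  0.31555975]), 'torque': array([-0.04327867,  0.01093117, -0.0102364 ]), 'grip_force': 0.0, 'opening': 0.09147457141338361}
{'fx': 587.9408559306364, 'fy': 587.9408559306364, 'cx': 323.34085755213283, 'cy': 241.87651775628564, 'k1': -0.05992924330825953, 'R': array([[ 0.42616296, -0.90460592,  0.00855939],
       [-0.70888952, -0.33980845, -0.61806623],
       [ 0.56201492,  0.25732927, -0.78607943]]), 't': array([-0.17947425,  0.43782014,  1.88443548])}
{'fx': 615.6560023515211, 'fy': 615.6560023515211, 'cx': 322.681360545474, 'cy': 244.54517175798895, 'k1': -0.13998992290113246, 'R': array([[-0.91223915, -0.40942305,  0.01387435],
       [-0.20922651,  0.43652699, -0.87502483],
       [ 0.35219881, -0.80113479, -0.48387916]]), 't': array([0.4876975 , 0.16785796, 1.71835063])}
```

View pics/top1.png

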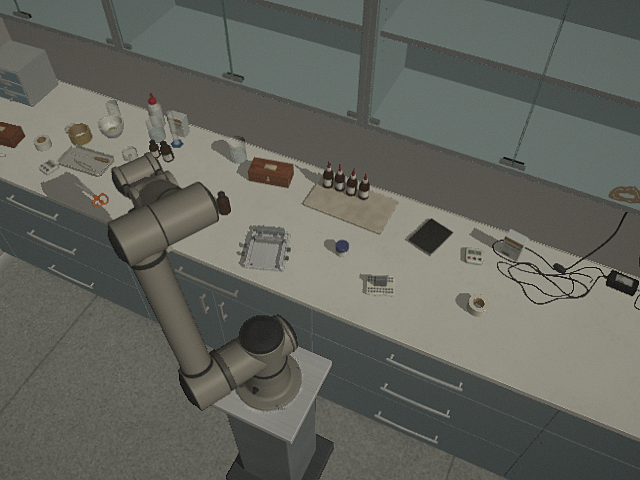

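View pics/side1.png

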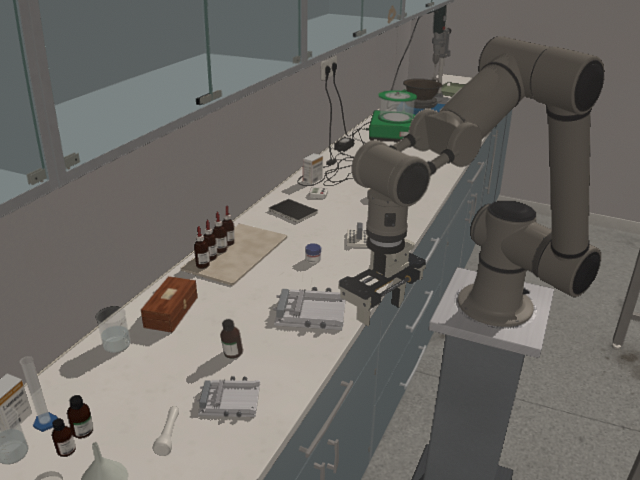

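The top view shows the arm at the left, with the large jig at (265,248), the jar at (342,247), the board with its grip at (380,284), the bottle at (224,203) and a roll at (477,304). The side view shows the large jig at (310,308), the look-alike small jig at (229,398), the jar at (313,252) and the board at (362,238). 

Things that could be taken for what I want:
- **Board:** the slab at top (380,284), the dark tablet at (430,236), and the small white device at (473,256).
- **Jig:** the large one at side (310,308) or the small one at side (229,398).

I choose the white slab with the grey block, and the large jig next to the jar.

```bash
python3 - <<'E'
from h import *
d=np.load('im1.npz');T=d['top'];S=d['side']
mt=robot.camera_model('top');ms=robot.camera_model('side')
for n,p in dict(board=(380,287),jig=(265,250),jar=(342,252),bottle=(224,212),roll=(477,308)).items(): print(n,onz(mt,*p,0.01).round(3))
for n,p in dict(board=(362,242),jig=(310,310),jar=(313,258),small=(229,400)).items(): print(n,onz(ms,*p,0.01).round(3))
c1=cv2.resize(T[210:310,225:425],None,fx=4,fy=4,interpolation=cv2.INTER_CUBIC)[:, :800]
c2=cv2.resize(S[215:340,260:420],None,fx=3,fy=3,interpolation=cv2.INTER_CUBIC)
o=np.zeros((600,800,3),np.uint8);
c1=cv2.resize(T[212:304,228:404],(528,276),interpolation=cv2.INTER_CUBIC)
c2=cv2.resize(S[222:332,270:420],(450,330),interpolation=cv2.INTER_CUBIC)
o=np.zeros((600,540,3),np.uint8);o[:276,:528]=c1;o[270:,:450]=c2
cv2.imwrite('pics/crop1.png',o[:,:,::-1])
E
```

```text
board [ 0.476 -0.197  0.01 ]
jig [0.445 0.252 0.01 ]
jar [ 0.561 -0.011  0.01 ]
bottle [0.541 0.488 0.01 ]
roll [ 0.541 -0.537  0.01 ]
board [ 0.466 -0.16   0.01 ]
jig [0.456 0.26  0.01 ]
jar [0.566 0.003 0.01 ]
small [0.47  0.654 0.01 ]
```

View pics/crop1.png

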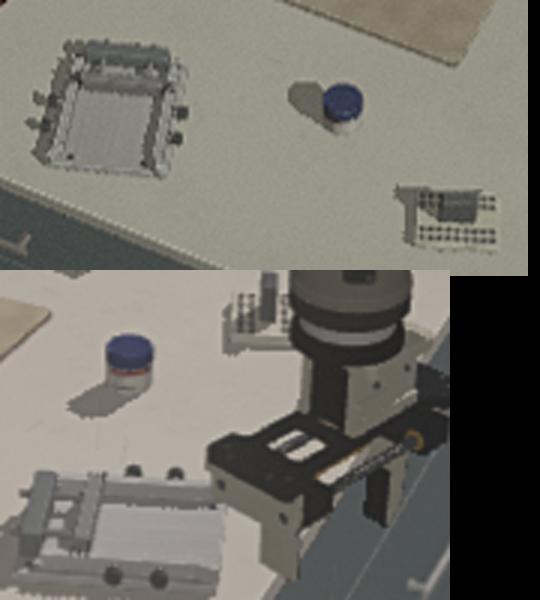

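```bash
python3 - <<'E'
from h import *
mt=robot.camera_model('top');ms=robot.camera_model('side');mw=robot.camera_model('wrist')
P=lambda x,y,z:onz(mt,228+x/3,212+y/3,z)
def yaw(a,b): d=b-a; return np.degrees(np.arctan2(d[1],d[0])),np.linalg.norm(d)
print('board',yaw(P(413,247,.012),P(498,251,.012)),yaw(P(415,190,.012),P(495,194,.012)))
print('grip tri',tri(ray(mt,381,278),ray(ms,359.7,224)))
print('jigfront',yaw(P(35,165,.01),P(165,178,.01)),P(100,172,.01))
print('jig rails',yaw(P(48,155,.025),P(72,50,.025)),yaw(P(165,165,.025),P(180,65,.025)))
s=robot.observe();R=Ro.from_euler('xyz',s['tool_rot']).as_matrix()
Rc=np.array(mw['R']);c=-Rc.T@np.array(mw['t'])
print('cam in tool',R.T@(c-s['tool_pos']));print(R.T@Rc.T, mw['fx'],mw['k1'])
E
```

```text
board (np.float64(-67.73402126172698), np.float64(0.09988792033206204)) (np.float64(-67.96828668991331), np.float64(0.09627002732968495))
grip tri [ 0.48717041 -0.19348064  0.05405049]
jigfront (np.float64(-71.331379432881), np.float64(0.16000587123740873)) [0.3618337  0.22149297 0.01      ]
jig rails (np.float64(19.420453909493904), np.float64(0.1656128567778162)) (np.float64(20.679501852355536), np.float64(0.15564633089018604))
cam in tool [ 0.07723278  0.00022198 -0.159194  ]
[[-1.26875748e-03 -9.59085342e-01 -2.83114283e-01]
 [ 9.99998819e-01 -1.46249367e-03  4.72954783e-04]
 [-8.67656846e-04 -2.83113349e-01  9.59086064e-01]] 374.1251043195172 0.021784950568484784
```

The crop confirms it: the slab has rows of holes and a grey block, and the large jig is left of the jar. I'm moving over the jig first for a look, since it is on the way.

{"method": "arm_command", "body": {
  "moves": [
    [[-0.032,-0.0135,0],[0,0,0.084],0.09],
    [[-0.064,-0.027,0],[0,0,0.168],0.09],
    [[-0.096,-0.0405,0],[0,0,0.252],0.09],
    [[-0.128,-0.054,0],[0,0,0.336],0.09],
    [[-0.16,-0.0675,0],[0,0,0.42],0.09]
  ]
}}

```text
time: 0.6
tool_pos: [0.3126, 0.3698, 0.2265]
tool_rot: [-3.141, -0.0, 2.356]
contact_force: [0.8, 1.0, 0.2]
opening: 0.0901
grip_force: 0.0
```

```bash
cat >> h.py <<'E'
def delta(p,yawdeg):
    s=robot.observe();R=Ro.from_euler('xyz',s['tool_rot'])
    T=Ro.from_euler('xyz',[np.pi,0,np.radians(yawdeg)])
    print('t',round(s['time'],2),'pos',s['tool_pos'].round(4),'yaw',np.degrees(s['tool_rot'][2]).round(2),'F',s['contact_force'].round(1),'op',round(s['opening'],4))
    print('shift',R.inv().apply(np.array(p)-s['tool_pos']).round(4),'turn',(R.inv()*T).as_rotvec().round(4))
E
python3 -c "
from h import *
delta([.44,.25,.226],111)"
```

```text
t 0.6 pos [0.3126 0.3698 0.2265] yaw 134.96 F [0.8 1.  0.2] op 0.0901
shift [-0.1748  0.0055  0.0004] turn [-5.000e-04  1.000e-04  4.182e-01]
```

{"method": "arm_command", "body": {
  "moves": [
    [[-0.04,0.001,0],[0,0,0.1],0.09],
    [[-0.08,0.003,0],[0,0,0.2],0.09],
    [[-0.12,0.004,0],[0,0,0.3],0.09],
    [[-0.172,0.005,0],[0,0,0.418],0.09],
    [[-0.172,0.005,0],[0,0,0.418],0.09]
  ]
}}

```text
time: 1.1
tool_pos: [0.4408, 0.2495, 0.2262]
tool_rot: [3.141, 0.002, 1.933]
contact_force: [-0.5, 0.6, -0.1]
opening: 0.09
grip_force: 0.0
```

```bash
python3 - <<'E'
from h import *
m,im=shot('wrist','w1'); np.save('w1.npy',im); np.save('w1m.npy',m,allow_pickle=True)
delta([.487,-.193,.226],112)
E
```

```text
t 1.15 pos [0.4391 0.2511 0.2262] yaw 110.94 F [ 0.9  1.  -0.2] op 0.09
shift [-4.319e-01 -1.139e-01  4.000e-04] turn [-0.0007  0.0003 -0.0185]
```

View pics/w1.png

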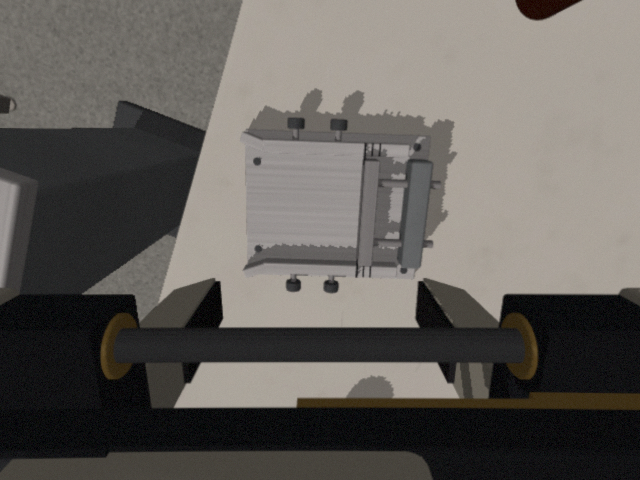

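The wrist view shows the jig at about (335,205). Its fence bar runs (367,157)–(363,265), the front is at column ~247, and the rails are at rows ~140 and ~270.

{"method": "arm_command", "body": {
  "moves": [
    [[-0.045,-0.012,0],[0,0,0],0.09],
    [[-0.09,-0.024,0],[0,0,0],0.09],
    [[-0.135,-0.036,0],[0,0,0],0.09],
    [[-0.18,-0.048,0],[0,0,0],0.09],
    [[-0.225,-0.06,0],[0,0,0],0.09]
  ]
}}

```text
time: 1.65
tool_pos: [0.4621, 0.0214, 0.2267]
tool_rot: [3.142, -0.001, 1.944]
contact_force: [1.3, -0.2, 0.3]
opening: 0.09
grip_force: 0.0
```

{"method": "arm_command", "body": {
  "moves": [
    [[-0.045,-0.012,0],[0,0,0],0.09],
    [[-0.09,-0.024,0],[0,0,-0.01],0.09],
    [[-0.135,-0.036,0],[0,0,-0.018],0.09],
    [[-0.207,-0.054,0],[0,0,-0.018],0.09],
    [[-0.207,-0.054,0],[0,0,-0.018],0.09]
  ]
}}

```text
time: 2.15
tool_pos: [0.4874, -0.1929, 0.2264]
tool_rot: [-3.141, 0.0, 1.959]
contact_force: [0.3, 0.2, 0.2]
opening: 0.0899
grip_force: 0.0
```

```bash
python3 - <<'E'
from h import *
im=np.load('w1.npy')
c=cv2.resize(im[125:285,235:445],None,fx=3.75,fy=3.75,interpolation=cv2.INTER_CUBIC);cv2.imwrite('pics/jigc.png',c[:,:,::-1])
m,b=shot('wrist','w2');np.save('w2.npy',b);np.save('w2m.npy',m,allow_pickle=True)
delta([.487,-.193,.226],112)
E
```

```text
t 2.2 pos [ 0.4878 -0.195   0.2262] yaw 112.16 F [-0.  -3.1  1.1] op 0.0902
shift [0.0022 0.     0.0002] turn [-0.0006  0.0015  0.0027]
```

View pics/jigc.png

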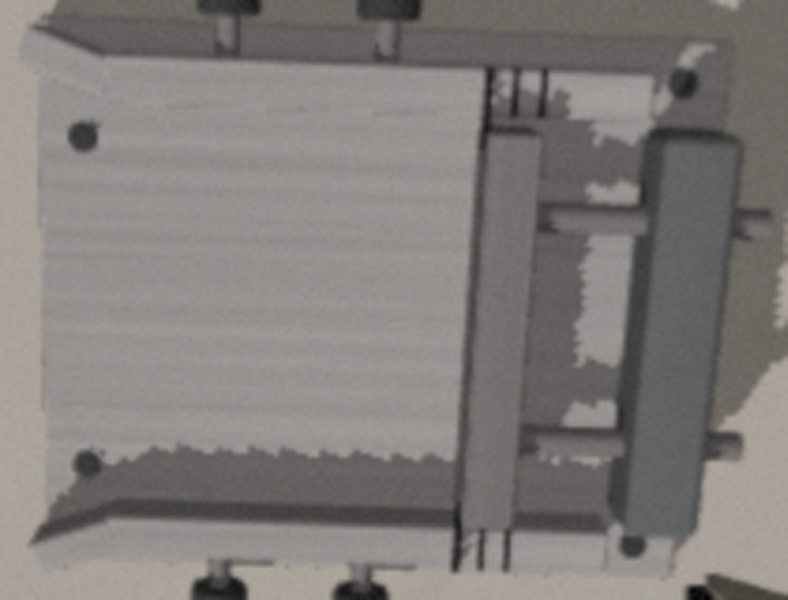

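View pics/w2.png

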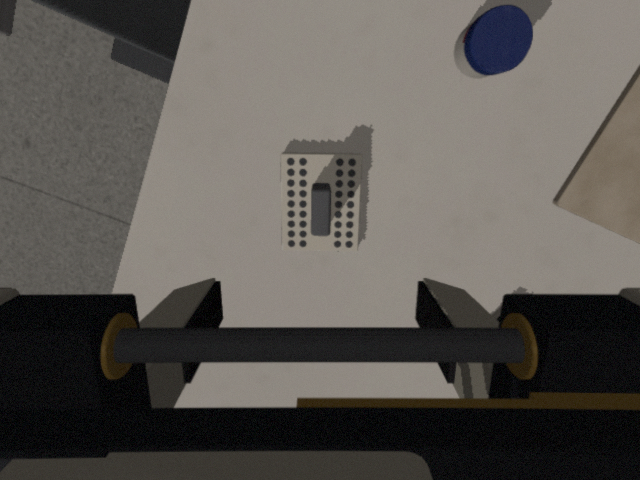

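The crop shows the fence at rest: the pointers are left of the ridge pairs, with the upper ridges at crop x 515/545 and the lower at 481/507. w2 shows the board at columns 281–360 and rows 153–250, and its grip top at about (320,188), with the jar far off at (498,40).

```bash
python3 - <<'E'
from h import *
m=np.load('w1m.npy',allow_pickle=True).item()
P=lambda x,y,z:onz(m,235+(x+.5)/3.75-.5,125+(y+.5)/3.75-.5,z)
def yw(a,b): d=b-a; return np.degrees(np.arctan2(d[1],d[0]))
a,b=P(120,519,.025),P(450,527,.025);c,d=P(105,103,.025),P(485,118,.025)
f,g=P(487,130,.034),P(463,528,.034)
y1,y2=yw(a,b),yw(c,d);y3=yw(g,f)-90
print('rail yaws',y1,y2,'fence',y3, 'fence len',np.linalg.norm(f-g))
yaw=np.radians(np.mean([y1,y2,y3]));ex=np.array([np.cos(yaw),np.sin(yaw),0]);ey=np.array([-ex[1],ex[0],0])
print('rail gap',((c+d)/2-(a+b)/2)@ey)
ymid=((c+d)/2+(a+b)/2)@ey/2; print('ymid rails',ymid,'fence mid',(f+g)@ey/2)
x0=(f+g)@ex/2-.030
h=P(43,300,.01); print('x0 fence',x0,'front',h@ex+.085)
for q in [(515,95),(545,95),(481,548),(507,548),(488,95),(457,548)]: print('tick rel', (P(*q,.025)@ex-x0-.030).round(4))
print('origin',x0*ex+ymid*ey,np.degrees(yaw))
m=np.load('w2m.npy',allow_pickle=True).item();im=np.load('w2.npy')
hsv=cv2.cvtColor(im,cv2.COLOR_RGB2HSV)
g=cv2.cvtColor(im,cv2.COLOR_RGB2GRAY)
mask=((g<110)).astype(np.uint8)
n,l,s,ce=cv2.connectedComponentsWithStats(mask[150:255,278:364])
for i in range(1,n):
  if s[i][4]>15: print(s[i]+[278,150,0,0,0],ce[i]+[278,150])
hol=np.array([ce[i]+[278,150] for i in range(1,n) if 15<s[i][4]<120])
pts=np.array([onz(m,*q,.012)[:2] for q in hol]);print(len(pts),pts.mean(0),cv2.minAreaRect(pts.astype(np.float32)*1000))
E
```

```text
rail yaws 19.176516457369956 18.457882431122194 fence 19.153436178533525 fence len 0.10438571883055224
rail gap 0.11040182950668845
ymid rails 0.0899107482610282 fence mid 0.09030633544931733
x0 fence 0.5084883990444748 front 0.5085816439915328
tick rel 0.0073
tick rel 0.0148
tick rel 0.0066
tick rel 0.0138
tick rel 0.0006
tick rel 0.0
origin [0.45182208 0.25000241 0.        ] 18.929278355675226
[ 282  150   82   96 3488] [335.65940367 188.60550459]
[287 158   8   8  51] [290.21568627 161.2745098 ]
[299 158   8   8  51] [302.45098039 161.37254902]
[287 168   8   8  49] [290.42857143 171.79591837]
[299 169   8   8  50] [302.48 172.3 ]
[287 179   8   8  49] [290.32653061 182.57142857]
[299 179   8   8  49] [302.48979592 182.81632653]
[287 190   8   8  46] [290.56521739 193.15217391]
[299 190   8   8  48] [302.5        193.29166667]
[287 200   8   8  49] [290.67346939 203.42857143]
[299 200   8   8  48] [302.35416667 203.64583333]
[287 210   8   8  48] [290.70833333 213.5       ]
[299 210   8   8  46] [302.58695652 213.76086957]
[346 211   8   8  48] [349.72916667 214.375     ]
[287 220   8   8  46] [290.7826087  223.52173913]
[299 220   8   8  47] [302.5106383  223.78723404]
[334 221   8   7  45] [337.55555556 224.06666667]
[346 221   8   8  46] [349.30434783 224.2173913 ]
[288 230   7   8  44] [290.95454545 233.36363636]
[299 230   8   8  43] [302.60465116 233.60465116]
[334 231   8   7  43] [337.27906977 233.93023256]
[345 231   8   7  43] [348.72093023 234.06976744]
[288 240   7   7  43] [290.88372093 243.11627907]
[299 240   8   7  42] [302.33333333 243.        ]
[334 240   7   8  42] [337.         243.66666667]
[345 241   8   7  42] [348.5        243.95238095]
25 [ 0.48089524 -0.20141974] ((487.6508483886719, -190.2818145751953), (60.50482940673828, 84.23025512695312), 21.305078506469727)
```

{"method": "arm_command", "body": {
  "moves": [
    [[0.001,0,0.03],[0,0,0.005],0.06],
    [[0.002,0.001,0.06],[0,0,0.01],0.06],
    [[0.003,0.001,0.09],[0,0,0.015],0.06],
    [[0.0035,0.0015,0.106],[0,0,0.015],0.06],
    [[0.0035,0.0015,0.106],[0,0,0.015],0.06]
  ]
}}

```text
time: 2.7
tool_pos: [0.486, -0.1845, 0.1184]
tool_rot: [-3.138, -0.005, 1.946]
contact_force: [-0.7, 0.1, 0.2]
opening: 0.0606
grip_force: 0.0
```

```bash
python3 - <<'E'
from h import *
m0=np.load('w2m.npy',allow_pickle=True).item();print('w2 griptop',onz(m0,320.5,213,.054))
m,b=shot('wrist','w3');np.save('w3.npy',b);np.save('w3m.npy',m,allow_pickle=True)
g=cv2.cvtColor(b,cv2.COLOR_RGB2GRAY)
n,l,s,ce=cv2.connectedComponentsWithStats((g<95).astype(np.uint8))
H=np.array([ce[i] for i in range(1,n) if 40<s[i][4]<300 and .7<s[i][2]/s[i][3]<1.4 and 220<ce[i][0]<420]);
pts=np.array([onz(m,*q,.012)[:2] for q in H]);print(len(pts),cv2.minAreaRect(pts.astype(np.float32)*1000))
delta([.4877,-.190,.018],111.3)
E
```

```text
w2 griptop [ 0.48766197 -0.19021579  0.054     ]
36 ((487.75213623046875, -190.34429931640625), (60.404239654541016, 84.5011215209961), 21.400127410888672)
t 2.75 pos [ 0.487  -0.1853  0.12  ] yaw 111.49 F [-0.4  0.   0.6] op 0.0601
shift [-0.0049 -0.0009  0.102 ] turn [-0.0015 -0.0024  0.0034]
```

View pics/w3.png

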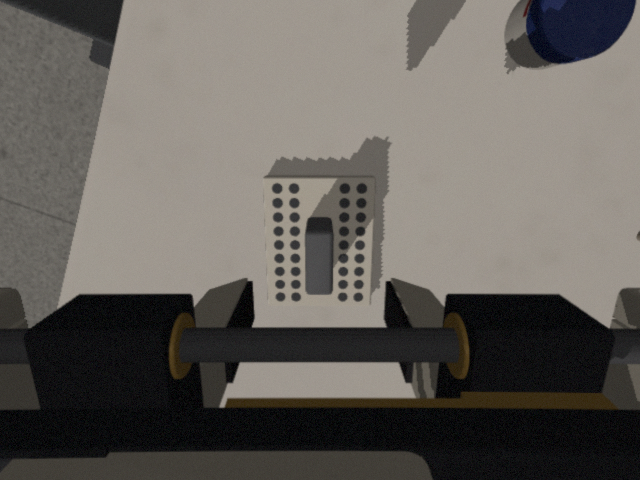

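The view shows the board at columns 265–375 and the grip top at (320,260), centred between the fingers. Both heights give the same position, so I'll descend and grip.

{"method": "arm_command", "body": {
  "moves": [
    [[-0.002,0,0.03],[0,0,0],0.06],
    [[-0.005,-0.001,0.06],[0,0,0.003],0.06],
    [[-0.005,-0.001,0.085],[0,0,0.003],0.06],
    [[-0.005,-0.001,0.102],[0,0,0.003],0.06],
    [[-0.005,-0.001,0.102],[0,0,0.003],0.06]
  ]
}}

```text
time: 3.25
tool_pos: [0.4879, -0.1911, 0.018]
tool_rot: [-3.14, -0.002, 1.942]
contact_force: [-0.4, 0.0, -0.2]
opening: 0.0598
grip_force: 0.0
```

{"method": "arm_command", "body": {
  "moves": [
    [[0,0,0],[0,0,0],0.03],
    [[0,0,0],[0,0,0],0.01],
    [[0,0,0],[0,0,0],0.01],
    [[0,0,0],[0,0,0],0.01],
    [[0,0,0],[0,0,0],0.01]
  ],
  "squeeze": 40
}}

```text
time: 3.75
tool_pos: [0.4885, -0.1921, 0.0192]
tool_rot: [3.141, 0.001, 1.941]
contact_force: [0.3, 0.0, -0.6]
opening: 0.0243
grip_force: 0.0
```

{"method": "arm_command", "body": {
  "moves": [
    [[0,0,0],[0,0,0],0.01],
    [[0,0,0],[0,0,0],0.01],
    [[0,0,0],[0,0,0],0.01],
    [[0,0,0],[0,0,0],0.01],
    [[0,0,0],[0,0,0],0.01]
  ]
}}

```text
time: 4.25
tool_pos: [0.4885, -0.1921, 0.019]
tool_rot: [3.141, 0.0, 1.941]
contact_force: [-0.9, 0.2, 5.6]
opening: 0.0176
grip_force: 40.0
```

{"method": "arm_command", "body": {
  "moves": [
    [[0,0,-0.01],[0,0,0],0.01],
    [[0,0,-0.03],[0,0,0],0.01],
    [[0,0,-0.06],[0,0,0],0.01],
    [[0,0,-0.09],[0,0,0],0.01],
    [[0,0,-0.12],[0,0,0],0.01]
  ]
}}

```text
time: 4.75
tool_pos: [0.4877, -0.1917, 0.1397]
tool_rot: [-3.141, -0.001, 1.941]
contact_force: [-1.6, 0.5, -3.3]
opening: 0.0178
grip_force: 40.0
```

```bash
cat >> h.py <<'E'
J0=np.array([.4518,.2500,0.]);JY=19.0
ex=np.array([np.cos(np.radians(JY)),np.sin(np.radians(JY)),0]);ey=np.array([-ex[1],ex[0],0])
def jig(x,y,z): return J0+ex*x+ey*y+np.array([0,0,z])
E
python3 - <<'E'
from h import *
m,b=shot('wrist','w4');np.save('w4.npy',b)
s=robot.observe();print(s['grip_force'])
z=s['tool_pos'][2]
g=cv2.cvtColor(b,cv2.COLOR_RGB2GRAY)
n,l,st,ce=cv2.connectedComponentsWithStats((g<95).astype(np.uint8))
H=np.array([ce[i] for i in range(1,n) if 40<st[i][4]<300 and .7<st[i][2]/st[i][3]<1.4 and 220<ce[i][0]<420]);
pts=np.array([onz(m,*q,z-.006)[:2] for q in H]);print(len(pts),cv2.minAreaRect(pts.astype(np.float32)*1000))
delta(jig(-.025,0,.14),109)
E
```

```text
39.99634087085724
16 ((476.6597900390625, -164.14608764648438), (58.229713439941406, 30.674774169921875), 21.200498580932617)
t 4.8 pos [ 0.4901 -0.193   0.1448] yaw 111.2 F [ 1.8 -1.3  2.3] op 0.0178
shift [0.4278 0.0995 0.0029] turn [0.0046 0.0053 0.0384]
```

{"method": "arm_command", "body": {
  "moves": [
    [[0.025,0.005,0],[0,0,0],0.01],
    [[0.06,0.014,0],[0,0,0],0.01],
    [[0.105,0.024,0],[0,0,0.01],0.01],
    [[0.15,0.034,0],[0,0,0.02],0.01],
    [[0.195,0.044,0],[0,0,0.03],0.01]
  ]
}}

```text
time: 5.3
tool_pos: [0.4578, 0.0072, 0.1384]
tool_rot: [-3.141, -0.001, 1.91]
contact_force: [-0.3, 0.1, -2.5]
opening: 0.0177
grip_force: 40.0
```

{"method": "arm_command", "body": {
  "moves": [
    [[0.045,0.011,0],[0,0,0],0.01],
    [[0.09,0.022,0],[0,0,0],0.01],
    [[0.13,0.031,0],[0,0,0],0.01],
    [[0.165,0.039,0],[0,0,0],0.01],
    [[0.19,0.043,0],[0,0,0.005],0.01]
  ]
}}

```text
time: 5.8
tool_pos: [0.435, 0.2013, 0.1384]
tool_rot: [-3.141, -0.0, 1.907]
contact_force: [0.5, -0.7, -2.4]
opening: 0.018
grip_force: 40.0
```

```bash
python3 - <<'E'
from h import *
delta(jig(-.03,-.0015,.14),109)
E
```

```text
t 5.8 pos [0.435  0.2013 0.1384] yaw 109.28 F [ 0.5 -0.7 -2.4] op 0.018
shift [ 0.0391  0.0019 -0.0015] turn [-0.0007 -0.0004  0.0049]
```

{"method": "arm_command", "body": {
  "moves": [
    [[0.025,0.001,0.0],[0,0,0],0.01],
    [[0.039,0.002,0.015],[0,0,0.005],0.01],
    [[0.039,0.002,0.035],[0,0,0.005],0.01],
    [[0.039,0.002,0.06],[0,0,0.005],0.01],
    [[0.039,0.002,0.06],[0,0,0.005],0.01]
  ]
}}

```text
time: 6.3
tool_pos: [0.4225, 0.2359, 0.076]
tool_rot: [-3.135, 0.0, 1.901]
contact_force: [0.2, 0.1, -2.5]
opening: 0.0178
grip_force: 40.0
```

```bash
python3 - <<'E'
from h import *
m,b=shot('wrist','w5');np.save('w5.npy',b);np.save('w5m.npy',m,allow_pickle=True)
delta(jig(-.03,-.0015,.08),109)
mt,T=shot('top');ms,S=shot('side')
o=np.zeros((600,800,3),np.uint8)
o[:330,:440]=cv2.resize(b,(440,330))
o[:330,440:]=cv2.resize(T[205:285,220:307],(360,330),interpolation=cv2.INTER_CUBIC)
o[330:]=0;o[330:600,:340]=cv2.resize(S[235:345,250:388],(340,270),interpolation=cv2.INTER_CUBIC)
cv2.imwrite('pics/m5.png',o[:,:,::-1])
E
```

```text
t 6.35 pos [0.4236 0.2362 0.0776] yaw 108.91 F [ 0.3  0.5 -2.8] op 0.0181
shift [ 0.0024  0.0011 -0.0024] turn [-0.0043  0.     -0.0015]
```

View pics/m5.png

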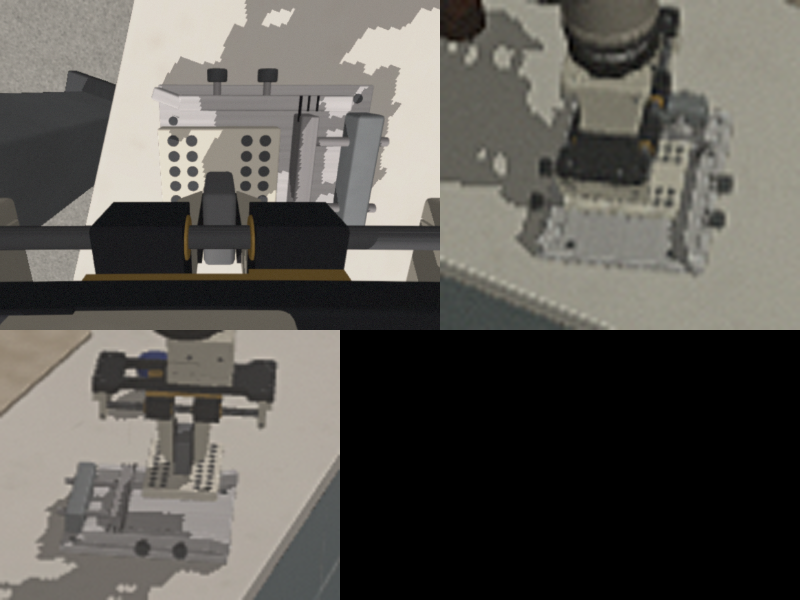

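The board is held level over the jig, its far edge inside the upper rail in the wrist tile and clear of the fence. I'll measure its lateral position from the holes.

```bash
python3 - <<'E'
from h import *
m=np.load('w5m.npy',allow_pickle=True).item();b=np.load('w5.npy')
g=cv2.cvtColor(b,cv2.COLOR_RGB2GRAY)
n,l,st,ce=cv2.connectedComponentsWithStats((g<100).astype(np.uint8))
H=np.array([ce[i] for i in range(1,n) if 60<st[i][4]<500 and .8<st[i][2]/st[i][3]<1.25 and 230<ce[i][0]<410 and 180<ce[i][1]<290])
for q in H:
    p=onz(m,*q,.0776-.006)-J0;print(q.round(0),round(p@ex,4),round(p@ey,4))
E
```

```text
[252. 204.] -0.0623 0.0406
[278. 204.] -0.0505 0.0405
[359. 204.] -0.0148 0.0404
[386. 204.] -0.0029 0.0404
[253. 227.] -0.0624 0.03
[279. 227.] -0.0505 0.0301
[358. 227.] -0.0148 0.03
[384. 227.] -0.0029 0.03
[254. 249.] -0.0624 0.0196
[280. 249.] -0.0506 0.0196
[357. 249.] -0.0148 0.0196
[383. 249.] -0.003 0.0196
[357. 270.] -0.0149 0.0092
[382. 270.] -0.003 0.0093
[255. 270.] -0.0624 0.0092
[280. 270.] -0.0505 0.0093
```

{"method": "arm_command", "body": {
  "moves": [
    [[0.001,0.002,0.01],[0,0,0],0.01],
    [[0.0018,0.004,0.02],[0,0,0],0.01],
    [[0.0018,0.004,0.03],[0,0,0],0.01],
    [[0.0018,0.004,0.042],[0,0,0],0.01],
    [[0.0018,0.004,0.042],[0,0,0],0.01]
  ]
}}

```text
time: 6.95
tool_pos: [0.4269, 0.2391, 0.0348]
tool_rot: [-3.138, 0.0, 1.901]
contact_force: [0.3, -0.6, -2.5]
opening: 0.0177
grip_force: 40.0
```

```bash
python3 - <<'E'
from h import *
delta(jig(-.027,0,.0285),109)
E
```

```text
t 6.95 pos [0.4269 0.2391 0.0348] yaw 108.9 F [ 0.3 -0.6 -2.5] op 0.0177
shift [0.0022 0.0001 0.0063] turn [-0.0038  0.     -0.0017]
```

{"method": "arm_command", "body": {
  "moves": [
    [[0,0,0.002],[0,0,0],0.01],
    [[0,0,0.004],[0,0,0],0.01],
    [[0,0,0.005],[0,0,0],0.01],
    [[0,0,0.006],[0,0,0],0.01],
    [[0,0,0.006],[0,0,0],0.01]
  ]
}}

```text
time: 7.45
tool_pos: [0.4283, 0.2397, 0.0308]
tool_rot: [3.141, -0.0, 1.901]
contact_force: [0.5, -0.3, -3.1]
opening: 0.0179
grip_force: 40.0
```

```bash
python3 - <<'E'
from h import *
delta(jig(-.027,0,.0285),109)
E
```

```text
t 7.45 pos [0.4283 0.2397 0.0308] yaw 108.91 F [ 0.5 -0.3 -3.1] op 0.0179
shift [ 0.0021 -0.0014  0.0023] turn [ 0.0003 -0.0001 -0.0016]
```

{"method": "arm_command", "body": {
  "moves": [
    [[0,0,0.001],[0,0,0],0.01],
    [[0,0,0.0015],[0,0,0],0.01],
    [[0,0,0.002],[0,0,0],0.01],
    [[0,0,0.002],[0,0,0],0.01],
    [[0,0,0.002],[0,0,0],0.01]
  ]
}}

```text
time: 7.95
tool_pos: [0.4283, 0.2397, 0.029]
tool_rot: [3.141, -0.0, 1.901]
contact_force: [-1.3, -1.6, 2.0]
opening: 0.0177
grip_force: 40.0
```

{"method": "arm_command", "body": {
  "moves": [
    [[0,0,0.0005],[0,0,0],0.01],
    [[0,0,0.001],[0,0,0],0.01],
    [[0,0,0.001],[0,0,0],0.01],
    [[0,0,0.001],[0,0,0],0.01],
    [[0,0,0.001],[0,0,0],0.01]
  ]
}}

```text
time: 8.45
tool_pos: [0.4283, 0.2397, 0.029]
tool_rot: [3.141, -0.0, 1.901]
contact_force: [-4.5, -1.8, 13.7]
opening: 0.0178
grip_force: 40.0
```

{"method": "arm_command", "body": {
  "moves": [
    [[0,0,-0.0009],[0,0,0],0.01],
    [[0,0.004,-0.0009],[0,0,0],0.01],
    [[0,0.008,-0.0009],[0,0,0],0.01],
    [[0,0.011,-0.0009],[0,0,0],0.01],
    [[0,0.013,-0.0009],[0,0,0],0.01]
  ]
}}

```text
time: 8.95
tool_pos: [0.441, 0.2441, 0.029]
tool_rot: [3.141, -0.0, 1.901]
contact_force: [-2.7, -0.3, 7.9]
opening: 0.0178
grip_force: 40.0
```

{"method": "arm_command", "body": {
  "moves": [
    [[0,0.001,0],[0,0,0],0.01],
    [[0,0.002,0],[0,0,0],0.01],
    [[0,0.003,0],[0,0,0],0.01],
    [[0,0.004,0],[0,0,0],0.01],
    [[0,0.005,0],[0,0,0],0.01]
  ]
}}

```text
time: 9.45
tool_pos: [0.4451, 0.2455, 0.029]
tool_rot: [-3.141, -0.0, 1.901]
contact_force: [-4.1, -1.0, 8.8]
opening: 0.0176
grip_force: 40.0
```

```bash
python3 - <<'E'
from h import *
m,b=shot('wrist','w6');np.save('w6.npy',b)
print(robot.observe()['contact_force']@ex,robot.observe()['contact_force']@ey)
delta(jig(0,0,.0285),109)
cv2.imwrite('pics/w6c.png',cv2.resize(b[60:360,180:580],(800,600),interpolation=cv2.INTER_CUBIC)[:,:,::-1])
E
```

```text
-4.734786878078414 -0.050718220110554456
t 9.5 pos [0.4453 0.2456 0.029 ] yaw 108.9 F [-4.5 -1.6  7.7] op 0.0177
shift [0.0021 0.0076 0.0005] turn [-0.0005 -0.0002 -0.0018]
```

View pics/w6c.png

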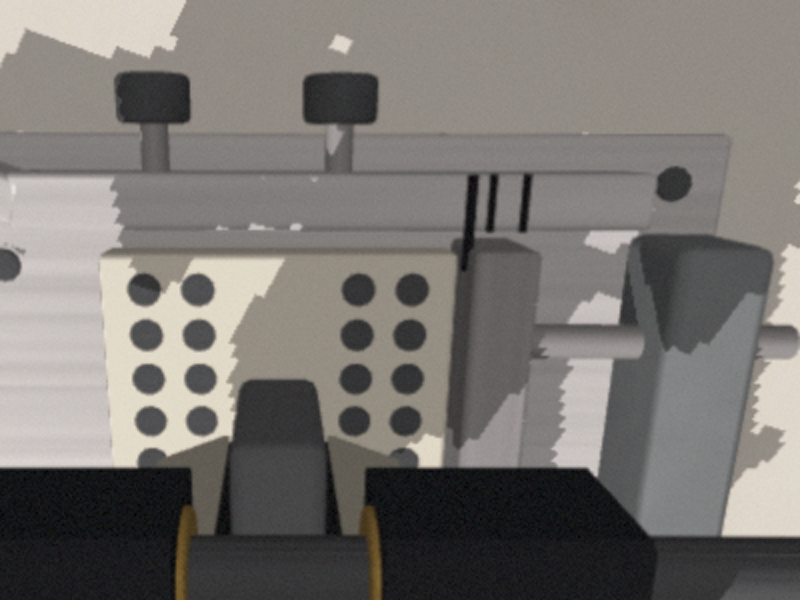

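The close view shows the board flat and square against the fence. The pointer is at crop x≈470 and the ridges at 493/526, so the fence is pushed about 2 mm. About 8 mm more puts it midway.

{"method": "arm_command", "body": {
  "moves": [
    [[0,0.0015,0],[0,0,0],0.01],
    [[0,0.003,0],[0,0,0],0.01],
    [[0,0.0045,0],[0,0,0],0.01],
    [[0,0.006,0],[0,0,0],0.01],
    [[0,0.008,0],[0,0,0],0.01]
  ]
}}

```text
time: 10.0
tool_pos: [0.451, 0.2476, 0.029]
tool_rot: [-3.137, -0.0, 1.901]
contact_force: [-10.6, -3.6, 16.7]
opening: 0.0178
grip_force: 40.0
```

{"method": "arm_command", "body": {
  "moves": [
    [[0,0,0],[0,0,0],0.01],
    [[0,0,0],[0,0,0],0.01],
    [[0,0,0],[0,0,0],0.01],
    [[0,0,0],[0,0,0],0.01],
    [[0,0,0],[0,0,0],0.01]
  ]
}}

```text
time: 10.5
tool_pos: [0.4512, 0.2477, 0.029]
tool_rot: [-3.138, -0.0, 1.9]
contact_force: [-9.3, -3.3, 13.1]
opening: 0.0182
grip_force: 40.0
```

```bash
python3 - <<'E'
from h import *
m,b=shot('wrist','w7');ms,S=shot('side');mt,T=shot('top')
s=robot.observe();print(s['contact_force']@ex,s['contact_force'],s['torque'])
delta(jig(0,0,.0285),109)
o=np.zeros((600,800,3),np.uint8)
o[:360,:480]=cv2.resize(b[110:290,340:580],(480,360),interpolation=cv2.INTER_CUBIC)
o[360:,:300]=cv2.resize(S[265:345,260:360],(300,240),interpolation=cv2.INTER_CUBIC)
o[360:,320:620]=cv2.resize(T[215:287,225:315],(300,240),interpolation=cv2.INTER_CUBIC)
cv2.imwrite('pics/w7c.png',o[:,:,::-1])
E
```

```text
-9.126927690818846 [-8.74088605 -2.64847022 13.31324159] [-0.50045788  1.24178951 -0.21308312]
t 10.65 pos [0.4512 0.2477 0.029 ] yaw 108.89 F [-8.7 -2.6 13.3] op 0.0178
shift [0.002  0.0013 0.0005] turn [-0.0036 -0.0002 -0.0019]
```

View pics/w7c.png

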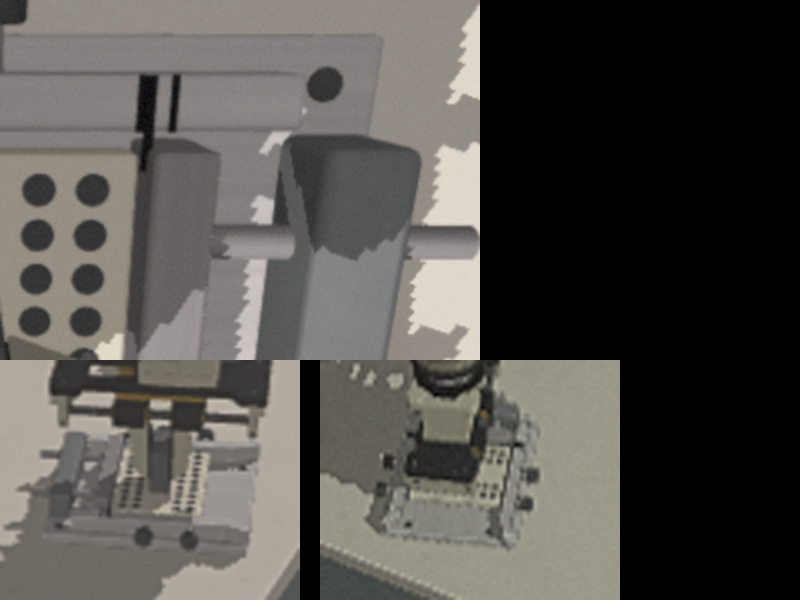

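The pointer is just past the first ridge (crop x≈147, second ridge 175), about 8 mm. It needs another 2 mm, with slightly less down-force.

{"method": "arm_command", "body": {
  "moves": [
    [[0,0.0005,-0.0002],[0,0,0],0.01],
    [[0,0.001,-0.0003],[0,0,0],0.01],
    [[0,0.0016,-0.0004],[0,0,0],0.01],
    [[0,0.0022,-0.0004],[0,0,0],0.01],
    [[0,0.0026,-0.0004],[0,0,0],0.01]
  ]
}}

```text
time: 11.15
tool_pos: [0.4527, 0.2482, 0.0291]
tool_rot: [-3.136, -0.0, 1.901]
contact_force: [-11.3, -4.6, 14.1]
opening: 0.0181
grip_force: 40.0
```

{"method": "arm_command", "body": {
  "moves": [
    [[0,0,0],[0,0,0],0.01],
    [[0,0,0],[0,0,0],0.01],
    [[0,0,0],[0,0,0],0.01],
    [[0,0,0],[0,0,0],0.01],
    [[0,0,0],[0,0,0],0.01]
  ]
}}

```text
time: 11.65
tool_pos: [0.4527, 0.2482, 0.0291]
tool_rot: [-3.136, -0.0, 1.9]
contact_force: [-10.2, -4.1, 13.7]
opening: 0.0178
grip_force: 40.0
```

```bash
python3 - <<'E'
from h import *
m,b=shot('wrist','w8');f=np.array([robot.observe()['contact_force']])
for _ in range(5): robot.read_camera('wrist');f=np.vstack([f,robot.observe()['contact_force']])
print((f@ex).mean(),f.mean(0))
delta(jig(0,0,.0285),109)
g=cv2.cvtColor(b,cv2.COLOR_RGB2GRAY)
for r in (152,158,164,170): print(r,[(340+int(c),int(g[r,340+c])) for c in np.where(g[r,340:500]<60)[0]])
cv2.imwrite('pics/w8c.png',cv2.resize(b[100:300,200:560],(792,440),interpolation=cv2.INTER_CUBIC)[:,:,::-1])
E
```

```text
-12.014117899175616 [-11.42346975  -3.72584062  13.98979689]
t 11.95 pos [0.4527 0.2482 0.0291] yaw 108.89 F [-12.2  -3.8  13.7] op 0.0179
shift [ 0.002  -0.0003  0.0006] turn [-0.0059 -0.0001 -0.0019]
152 [(406, 37), (407, 25), (408, 33), (414, 29), (415, 19), (416, 21), (417, 29), (423, 30), (424, 21), (425, 33), (491, 47), (492, 51), (493, 55), (494, 50), (495, 52), (496, 53), (497, 56), (498, 55), (499, 53)]
158 [(406, 21), (407, 20), (408, 49), (413, 40), (414, 19), (415, 24), (416, 22), (417, 37), (422, 45), (423, 26), (424, 19), (425, 59), (493, 56), (494, 52), (495, 54), (496, 51), (497, 53), (498, 53), (499, 53)]
164 [(405, 39), (406, 17), (407, 35), (413, 32), (414, 17), (415, 22), (416, 23), (422, 26), (423, 19), (424, 36)]
170 [(405, 30), (406, 25), (407, 40), (412, 43), (413, 21), (414, 21), (415, 20), (416, 38), (421, 46), (422, 14), (423, 25)]
```

View pics/w8c.png

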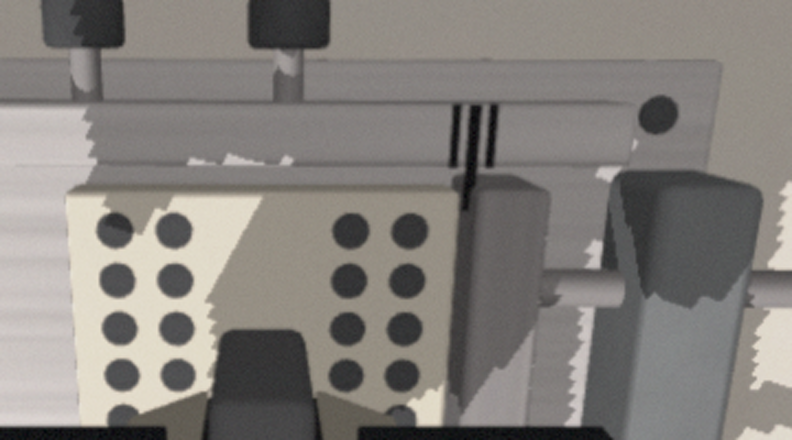

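The pointer stands midway between the ridges (columns 407 / 415 / 424), with the board flat and square against the fence. Handing in with the push held.

```bash
python3 -c "
from cell import robot
print(robot.hand_in())"
```

```text
the job is handed in; nothing more can be done
None
```

The job is handed in: the board lies flat in the larger jig, still held by its grip and pushed squarely against the fence. The visible (left-hand) pointer stands midway between its ridges, about 10 mm of travel, and I did not touch the jar, bottle or label roll.

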